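# Show a cheese bun to the lesson's camera in kitchen tongs

## Robot

A 6-joint arm with a two-finger parallel gripper is mounted at the origin on the work surface. World frame = base frame: x ahead of the robot, y to its left, z up, the work surface at z = 0. Lengths are in m, angles in rad, forces in N, time in s.
With the tool pointing down it reaches from about 0.3 to 0.85 m from the base axis. Payload 5.4 kg.
Tool frame: the origin (TCP) lies midway between the tips of the shut fingers; the grasp point (between the pads) lies 19 mm behind it; y points along the fingers, z is the direction in which the jaws open and shut, and the axes are right-handed (so a half turn about y gives the same grasp; the last joint's range is limited). The gripper opens to 85 mm and grips with 20 to 120 N. Pads are 22 mm wide; open, the fingers measure 114 mm over their backs; the gripper's body (76 mm by 85 mm) begins 54 mm behind the grasp point. The pads swing forward as they close: fully open they stand 13 mm farther back than shut.
Start: joints at [0.975, 0.158, 1.597, -0, 1.386, -0.21], TCP at [0.216, 0.533, 0.231] pointing down, gripper open.
Joint ranges: [-2.91, 2.91], [-0.94, 2.29], [0.18, 2.7], [-1.29, 4.43], [0.17, 2.64], [-3, 3]. Speed limits (rad/s): [2.57, 2.57, 3.14, 3.14, 3.14, 3.14].

## Interface

Orientations are given as a rotation vector (axis times angle).
In Python, from plant import * gives the robot as it stands. The module is installed in compiled form; this text tells all that it offers.
- The arm moves only by the tool move_arm, never from a script. Its argument "steps" is a list of rows, each a list of 6 numbers: the shift along the world's x, y, z in m, then the turn, a rotation vector about the world's x, y, z in degrees. A call has 1 to 8 rows; each row shifts and turns the commanded pose from where the row before left it; what a row does not reach is not made up. A row lasts 1/8 s, in which the tool goes at most 62.5 mm and 10.7 degrees, less where a joint would pass 70% of its speed; a pose out of reach is approached as far as the arm can. A call is refused whole if a number of a shift passes 0.0625 or a number of a turn 10.7, either way. A call with a gripper value outside its range is refused whole. "grip" is the finger opening in m, from 0 to 0.0854, set as the call begins (left out, the last holds). The fingers move at their own pace and stop on an object; "force" is the grip in N (left out, the last holds). Time passes only in rows, so rows that do not move let the fingers close. It gives the time, the measured TCP pose, the force and the opening at its end, in the units of the state.
- observe(): the state, without advancing time (a new reading comes with each control period).
- capture(name): name is "scene" or "top"; returns a dict with "pixels" (384x512x3 uint8, blue, green, red), "intrinsics" (3x3 intrinsics, pixels), "extrinsics" (4x4, takes a point from camera to world coordinates). Camera axes: x right, y down, z forward; pixel columns grow to the right and rows downward; lengths in m; the calibration is good to about 2 mm. A picture is of the moment at which its call begins. There is no depth.
- close_job(): hands the job in, once; it reports no verdict.
The state is a dict: "clock": time; "joint_pos": joint angles; "dq": joint speeds; "joint_torque": joint torques, N m; "position": TCP position; "tool_rot": TCP orientation; "ft_force": force on the tool from outside, world axes, zero at the start; "torque": the same for the moment, N m; "width": finger opening in m.
Only numpy, scipy, OpenCV 4.12 (cv2) and the standard library are available. Lean on these libraries where they do the work, as an engineer would, in place of code of your own. Each camera call takes 0.05 s, during which the arm holds its last target. There are 200 camera calls.

## Task

It is an online baking lesson: pick up the kitchen tongs by their black grips and with them take the golden bun off the serving board, without squashing it and touching it with nothing but the tongs. Then show it to the phone in the ring light: hold it up centred in front of the ring, level with the ring's middle and about 15 cm away from it, with the tongs pointing at the phone, and finish while still holding it there. Leave the other buns, the ring light and everything else on the desk as they are.

Things in the scene. Friction and masses are not known exactly. Their poses are not given: they have to be found in the camera images.
- tongs: Steel kitchen tongs with black grips, 205 mm long, 0.11 kg, lying level on the blue rest, arms side by side: a curved back (45 mm across) and two upright strips (20 mm high, 2.5 mm thick) hinged to it, sprung apart against stops. Origin: midway between the hinge pins at the back, at the strips' lower edge (18 mm above the desk on the rest). x points to the tips, y to the left arm, z up.
- tongs_grip (a point): Point to grip: midway between the two black grips, 75 mm ahead of the tongs' origin, 10 mm above the strips' lower edge. Grips 74 mm long, 22 mm high; over them 59 mm when open, 48 mm with the arms parallel. Squeeze across y: resisted by 6 N at first, 7.5 N when parallel. Squeezed to 56 mm the tongs can be carried, tips 58 mm apart. Under it, space is free down to 5 mm above the desk.
- tongs_left: Left arm of the tongs (+y side). Origin: on its inner face at its hinge pin, 20 mm left of the tongs' origin; x along the arm to the tip. Open against its stop it stands 0.075 rad outwards; the arms are parallel when the pads at the tips are 40 mm apart (a bun between them). About 0.45 of a squeeze at the grips, less 3 N, arrives at the tips.
- tongs_right: Right arm of the tongs (on their -y side), mirrored.
- tip_left (a point): Middle of the inner face of the left arm's round end pad (26 mm across), 166 mm from its hinge pin, 10 mm above the strip's lower edge. The pad reaches 11 mm below this point.
- tip_right (a point): The same of the right arm. The tips stand 65 mm apart when the tongs are open; the middle between both tips is the place for the bun.
- tong_rest: Low blue ceramic rest, fixed, 165 x 100 mm, 5 mm thick with two cross ribs 18 mm high and 14 mm wide, 63 mm behind and 60 mm ahead of its centre, on which the tongs lie. Origin: centre of its underside; x is the way the tongs point.
- board: Wooden serving board on four feet, fixed, 110 mm (x) by 340 mm (y), its top 40 mm above the desk. Origin: centre of its underside. Three buns stand along its middle line, 110 mm apart, in any order.
- bun: The golden yellow bun, to be shown: round, 40 mm in diameter, 38 mm high, with upright flanks from 14 to 22 mm above its foot, about 30 g, loose on the board. Origin: centre of its underside. It is squashed if either arm of the tongs presses on it with more than 30 N.
- bun_center (a point): Middle of the golden bun at the height to hold it, 18 mm above its underside.
- choc_bun: Dark brown bun of the same shape and size, on the board; to be left alone.
- floury_bun: White floury bun of the same shape and size, on the board; to be left alone.
- ring_light: Ring light on a desk tripod, fixed: a glowing ring 190 mm across its outside, its middle 240 mm above the desk, with a phone upright in its middle (66 x 100 mm). Tripod feet reach 106 mm from the stem. Origin on the desk under the ring; its front, where light and phone look, is its -x; y is sideways, z up.
- ring_center (a point): Middle of the ring (same axes as the ring light): the bun is shown ahead of it, along -x.
- tumbler: Blue tumbler with lid and straw, 82 mm in diameter, 143 mm high (200 mm with straw), loose. Origin: centre of its underside.
- notebook: Spiral notebook, 205 x 150 mm, 16 mm thick, loose. Origin: centre of its underside.
- pen: Blue pen, 135 mm long, 10 mm thick, lying on the notebook. Origin: on its underside at mid length.
- mouse: Black computer mouse, 104 x 58 x 34 mm, loose. Origin: centre of its underside.
- lip_gloss: Small upright lip gloss tube, 19 mm in diameter, 91 mm high, loose. Origin: centre of its underside.
Not all that is in view belongs to the job. What is shaped like the tongs but orange is not meant.

How it is judged:
On the way, in this order (a step that is already met when the one before it is completed fails the run):
1. the tongs are gripped and lifted off their rest, the bun still on the board (contact force between the fingers and tongs above 1 N and contact force between tongs and tong_rest below 0.02 N and height (world z) of tongs_grip above 0.045 m and height (world z) of bun below 0.05 m), for 0.2 s.
2. the bun is held between both arms of the tongs and lifted off the board (contact force between each of tongs_left, tongs_right and bun above 0.5 N and contact force between bun and board below 0.02 N and height (world z) of bun above 0.06 m and contact force between the fingers and tongs above 1 N), for 0.3 s.
At the end, for the whole second after the job is handed in: Fingers hold the tongs at their black grips; both arms press the bun (over 0.5 N); bun still (0.04 m/s), tilted under 0.7 rad, its middle 80 to 230 mm ahead of the ring's middle and within 60 mm of it sideways and in height; tongs pointing at the phone within 0.5 rad (contact force between each of tongs_left, tongs_right and bun above 0.5 N and contact force between the fingers and tongs above 1 N and x of bun_center in the frame of ring_center between -0.23 and -0.08 m and y of bun_center in the frame of ring_center between -0.06 and 0.06 m and z of bun_center in the frame of ring_center between -0.06 and 0.06 m and x of ring_center in the frame of tongs above 0.2 m and angle between the x axis of tongs and the x axis of ring_light, either way round below 0.5 rad and x of the grasp point in the frame of tongs between 0.03 and 0.12 m and linear speed of bun below 0.04 m/s and angle between bun's own z axis and vertical below 0.7 rad); the arm keeps its last pose, push and grip.
It fails at once if the golden bun is touched by the gripper or the arm instead of the tongs (contact force between any of the fingers, the arm and bun above 0.3 N).
It fails at once if the golden bun is squashed (over 30 N from one arm of the tongs) (contact force between any of tongs_left, tongs_right and bun above 30 N).
It fails at once if the ring light or its phone is knocked (over 3 N) (contact force between anything else and ring_light above 3 N).
It fails at once if another bun is disturbed (moved over 20 mm or tipped) (distance of any of choc_bun, floury_bun from where it was at the start of the episode above 0.02 m or angle between any of choc_bun, floury_bun's own z axis and vertical above 0.5 rad).
It fails at once if the tumbler, notebook, pen, mouse or lip gloss is moved over 20 mm (distance of any of tumbler, notebook, pen, mouse, lip_gloss from where it was at the start of the episode above 0.02 m).
It also fails if it takes over 40 s, if anything falls off the work surface, if the arm or the gripper's body presses on something with over 40 N, if the wrist force passes 120 N, or if a joint passes its speed limit or range.

## Working session

There is one attempt and no reset: what is moved stays moved. The work goes in short steps, Python scripts to look and compute and a tool call to move; the robot and the scene stay as the last step left them, time stands still between calls to the robot, and variables do not carry over. Pictures are saved under pics/ and viewed, about 8 in all and at most 12, crops included, and the job is handed in when it is done.

Besides the shell and the picture viewer there is one more tool, called after "Call:" as name(argument=value, ...), one argument or row to a line, values as JSON. move_arm: Moves the arm, as the interface text tells. Its arguments: {"type":"object","properties":{"steps":{"type":"array","items":{"type":"array","items":{"type":"number"}}},"grip":{"type":"number"},"force":{"type":"number"}},"required":["steps"]}

```bash
mkdir -p pics
cat > h.py <<'E'
from plant import *
import numpy as np, cv2
def snap(name,fn):
    c=capture(name); cv2.imwrite('pics/'+fn+'.png',c['pixels']); np.savez('pics/'+fn+'.npz',**{k:np.array(c[k]) for k in c}); return c
def ray(c,u,v):
    K=np.array(c['intrinsics']);T=np.array(c['extrinsics'])
    d=T[:3,:3]@np.linalg.inv(K)@np.array([u,v,1.]); return T[:3,3],d
def at(c,u,v,z):
    o,d=ray(c,u,v); return o+d*(z-o[2])/d[2]
def proj(c,p):
    K=np.array(c['intrinsics']);T=np.linalg.inv(np.array(c['extrinsics']))
    q=K@(T[:3,:3]@np.asarray(p)+T[:3,3]); return q[:2]/q[2]
E
python3 - <<'E'
from h import *
for n in ('scene','top'):
    c=snap(n,n+'0'); T=np.array(c['extrinsics']); print(n,np.round(T,3).tolist(),np.array(c['intrinsics']).tolist())
print(observe())
E
```

```text
scene [[0.764, 0.451, -0.461, 1.172], [0.645, -0.525, 0.555, -0.747], [0.008, -0.721, -0.692, 1.169], [0.0, 0.0, 0.0, 1.0]] [[500.0214428739289, 0.0, 259.630109103261], [0.0, 500.0214428739289, 189.830022038194], [0.0, 0.0, 1.0]]
top [[-0.017, -0.978, 0.21, 0.216], [-1.0, 0.017, 0.001, 0.043], [-0.005, -0.21, -0.978, 1.441], [0.0, 0.0, 0.0, 1.0]] [[464.09877756149274, 0.0, 253.53643998576985], [0.0, 464.09877756149274, 183.1786867713897], [0.0, 0.0, 1.0]]
{'clock': 0.1, 'joint_pos': array([ 9.74926559e-01,  1.59013458e-01,  1.59814133e+00,  1.50955595e-06,
        1.38616890e+00, -2.10073666e-01]), 'dq': array([-0.00147285, -0.0017931 , -0.00299608, -0.00040453,  0.00093571,
        0.00091864]), 'joint_torque': array([ 3.51483704e-04, -3.96993363e+01, -3.32337463e+01, -1.89575840e-04,
        4.20209690e-03, -1.88858235e-05]), 'position': array([0.21606161, 0.53227157, 0.23038239]), 'tool_rot': array([-1.55111934,  0.30326691, -0.30219278]), 'ft_force': array([ 0.19964597, -1.05520884, -0.47612303]), 'torque': array([ 0.05569072,  0.01721724, -0.01203594]), 'width': 0.08550354406198646}
```

View pics/top0.png

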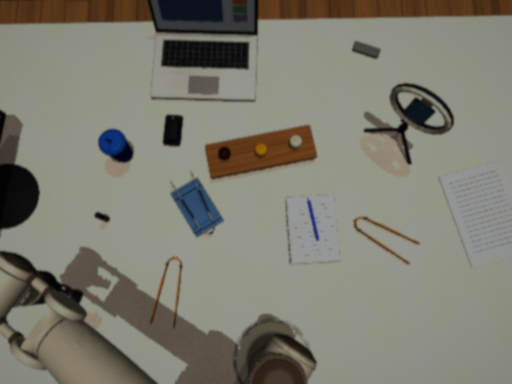

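View pics/scene0.png

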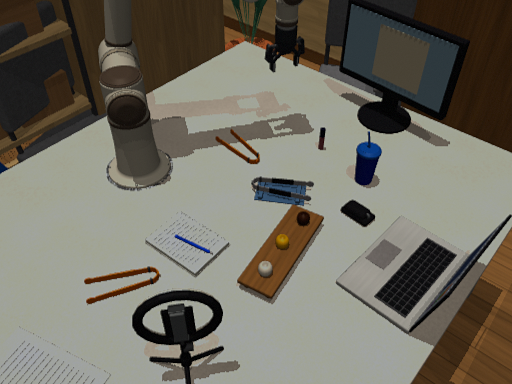

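The top view shows the rest with the tongs at about (197,207), the golden bun at (261,150) between the dark bun (224,153) and the white one (295,142), and the ring at (420,108). I'll enlarge these parts.

Run:
```python
import cv2,numpy as np
a=cv2.imread('pics/top0.png'); b=cv2.imread('pics/scene0.png')
f=lambda i,x,y,w,h,s:cv2.resize(np.clip(i[y:y+h,x:x+w]*1.5,0,255).astype('uint8'),None,fx=s,fy=s,interpolation=cv2.INTER_CUBIC)
t1=f(a,155,165,80,80,5); t2=f(a,355,75,110,100,4)[:300]
s1=f(b,235,165,100,50,4); s2=f(b,120,280,120,75,4)
def pad(i,w,h): o=np.zeros((h,w,3),'uint8'); j=i[:h,:w]; o[:j.shape[0],:j.shape[1]]=j; return o
cv2.imwrite('pics/crop1.png',np.hstack([np.vstack([pad(t1,400,400),pad(s1,400,200)]),np.vstack([pad(t2,400,300),pad(s2,400,300)])]))
```

```text
(no output)
```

View pics/crop1.png

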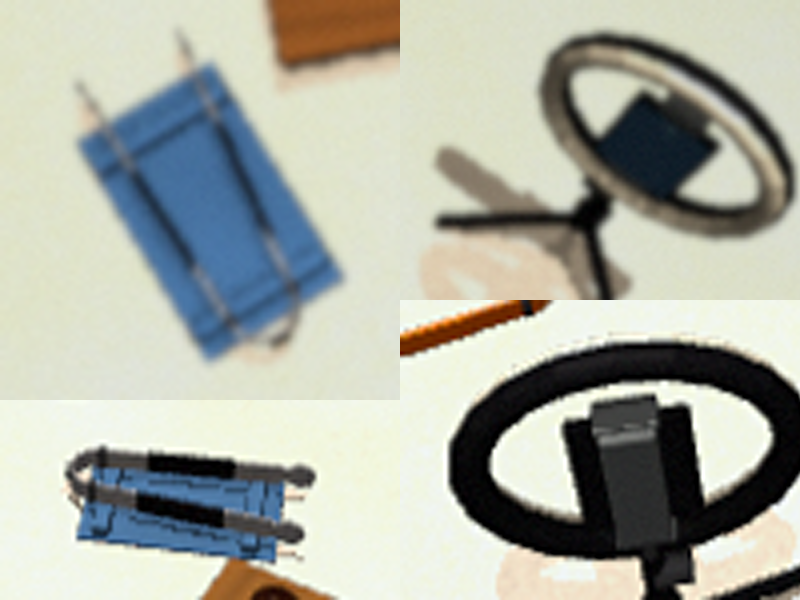

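Run:
```python
from h import *
from scipy.optimize import least_squares
L=lambda n:dict(np.load(f'pics/{n}.npz'))
t=L('top0');s=L('scene0')
def rect(c,m,z):
    m=cv2.morphologyEx(m.astype('uint8'),cv2.MORPH_OPEN,np.ones((3,3)))
    cs,_=cv2.findContours(m,cv2.RETR_EXTERNAL,cv2.CHAIN_APPROX_NONE); k=max(cs,key=cv2.contourArea)[:,0]
    p=np.array([at(c,u,v,z)[:2] for u,v in k]); (cx,cy),(w,h),a=cv2.minAreaRect((p*1000).astype('float32'))
    if w<h: a+=90; w,h=h,w
    return round(cx),round(cy),round(w),round(h),a
I=t['pixels'].astype(int);B,G,R=I[...,0],I[...,1],I[...,2]
yy,xx=np.mgrid[:384,:512]
blue=(B>R+30)&(xx>165)&(xx<230)&(yy>170)&(yy<240)
print('rest top',rect(t,blue,.006))
wood=(R>B+30)&(xx>200)&(xx<320)&(yy>120)&(yy<185)
print('board',rect(t,wood,.04))
hsv=cv2.cvtColor(t['pixels'],cv2.COLOR_BGR2HSV)
gold=(hsv[...,1]>190)&(hsv[...,0]>17)&(hsv[...,0]<32)&(abs(xx-261)<10)&(abs(yy-150)<10)
print('gold px top',xx[gold].mean(),yy[gold].mean(),gold.sum(), at(t,xx[gold].mean(),yy[gold].mean(),.065))
h2=cv2.cvtColor(s['pixels'],cv2.COLOR_BGR2HSV)
g2=(h2[...,1]>190)&(h2[...,0]>17)&(h2[...,0]<32)&(abs(xx-283)<12)&(abs(yy-242)<12)
print('gold scene',xx[g2].mean(),yy[g2].mean(),g2.sum(),at(s,xx[g2].mean(),yy[g2].mean(),.06))
# tongs features top crop
c=lambda x,y:(155+(x)/5,165+(y)/5)
for n,(x,y),z in [('tipL',(80,85),.038),('tipR',(183,35),.038),('gripLf',(132,170),.04),('gripLr',(197,265),.04),('gripRf',(217,130),.04),('gripRr',(266,225),.04),('back',(275,342),.038)]:
    print(n,np.round(at(t,*c(x,y),z),3))
# ring
pt=[(355+(x-400)/4,75+y/4) for x,y in [(541,85),(600,34),(700,65),(795,185),(745,237),(650,215),(560,140)]]
ps=[(132,395/4+280-300/4+ (460-395)/4),(120+240/4,280+42/4),(120+220/4,280+257/4),(223,318)]
def outl(p):
    a=np.linspace(0,2*np.pi,181);x,y,w=p
    P=[np.array([x-np.sin(w)*.095*np.cos(q),y+np.cos(w)*.095*np.cos(q),.24+.095*np.sin(q)]) for q in a]
    return P
def res(p):
    P=outl(p);r=[]
    for cam,pts in((t,pt),(s,ps)):
        q=np.array([proj(cam,k) for k in P])
        for u in pts: r.append(np.min(np.hypot(*(q-u).T)))
    return r
for w0 in(-.6,.6,1.2):
  f=least_squares(res,[.3,-.35,w0],diff_step=1e-4,x_scale=[.01,.01,.1]);print(np.round(f.x,3),f.cost,np.round(f.fun,1))
for n,q in(('tumbler',(122,152)),('gloss',(104,220)),('mouse',(172,130)),('note1',(285,197)),('note2',(340,262)),('note3',(333,195)),('note4',(290,263))): print(n,np.round(at(t,*q,.01),3))
```

```text
rest top (453, 224, 160, 96, 31.126773834228516)
board (621, 22, 341, 110, 100.35556983947754)
gold px top 260.9896907216495 149.03092783505156 97 [0.61904036 0.01958097 0.065     ]
gold scene 281.92727272727274 241.0 165 [0.62077323 0.02016818 0.06      ]
tipL [0.526 0.3   0.038]
tipR [0.557 0.236 0.038]
gripLf [0.472 0.266 0.04 ]
gripLr [0.412 0.226 0.04 ]
gripRf [0.496 0.215 0.04 ]
gripRr [0.436 0.184 0.04 ]
back [0.365 0.179 0.038]
[ 0.675 -0.414 -0.705] 14.048973427844238 [0.3 0.  1.5 1.8 2.1 2.4 1.9 0.5 0.8 2.5 1.2]
[ 0.675 -0.414 -0.705] 14.048964618620204 [0.3 0.  1.5 1.8 2.1 2.4 1.9 0.5 0.8 2.6 1.2]
[ 0.675 -0.414 -0.705] 14.048963575887083 [0.3 0.  1.5 1.8 2.1 2.4 1.9 0.5 0.8 2.6 1.2]
tumbler [0.633 0.464 0.01 ]
gloss [0.415 0.511 0.01 ]
mouse [0.704 0.305 0.01 ]
note1 [ 0.478 -0.053  0.01 ]
note2 [ 0.274 -0.214  0.01 ]
note3 [ 0.481 -0.204  0.01 ]
note4 [ 0.273 -0.062  0.01 ]
```

```bash
cat >> h.py <<'E'
from scipy.spatial.transform import Rotation as Rn
def st():
    o=observe(); R=Rn.from_rotvec(o['tool_rot']).as_matrix()
    print('t',round(o['clock'],2),'pos',np.round(o['position'],4),'y',np.round(R[:,1],3),'z',np.round(R[:,2],3),'zyaw',round(np.degrees(np.arctan2(R[1,2],R[0,2])),1),'w',round(o['width'],4),'F',np.round(o['ft_force'],1),'q',np.round(o['joint_pos'],2)); return o
E
python3 -c "from h import *; st()"
```

```text
t 0.1 pos [0.2161 0.5323 0.2304] y [-0.001 -0.001 -1.   ] z [ 0.376  0.926 -0.002] zyaw 67.9 w 0.0855 F [ 0.2 -1.1 -0.5] q [ 0.97  0.16  1.6   0.    1.39 -0.21]
```

Call:
move_arm(
  steps=[
    [0.03,-0.039,0,0,0,6.6],
    [0.03,-0.039,0,0,0,6.6],
    [0.03,-0.039,0,0,0,6.6],
    [0.03,-0.039,-0.01,0,0,6.6],
    [0.03,-0.039,-0.02,0,0,6.6],
    [0.03,-0.039,-0.02,0,0,6.6],
    [0.03,-0.039,-0.02,0,0,6.6],
    [0.028,-0.036,-0.02,0,0,6.5],
  ],
  grip=0.0854,
  force=25,
)

```text
clock: 1.1
position: [0.455, 0.2222, 0.1404]
tool_rot: [-1.529, -0.421, 0.421]
ft_force: [0.2, -0.8, 0.2]
width: 0.0854
```

Call:
move_arm(
  steps=[
    [0,0,0,0,0,0],
    [0,0,0,0,0,0],
  ],
)

```text
clock: 1.35
position: [0.454, 0.224, 0.1412]
tool_rot: [-1.53, -0.417, 0.418]
ft_force: [-0.0, 0.3, 0.4]
width: 0.0853
```

Run:
```python
from h import *
st()
a=snap('top','top1')['pixels']; b=snap('scene','scene1')['pixels']
f=lambda i,x,y,w,h:cv2.resize(np.clip(i[y:y+h,x:x+w]*1.5,0,255).astype('uint8'),(400,400),interpolation=cv2.INTER_CUBIC)
cv2.imwrite('pics/crop2.png',np.hstack([f(a,150,150,90,90),f(b,235,120,90,90)]))
```

```text
t 1.35 pos [0.454  0.224  0.1412] y [-0.001  0.    -1.   ] z [-0.508  0.861  0.001] zyaw 120.5 w 0.0853 F [-0.   0.3  0.4] q [ 0.22  0.07  1.88  0.    1.19 -1.88]
```

View pics/crop2.png

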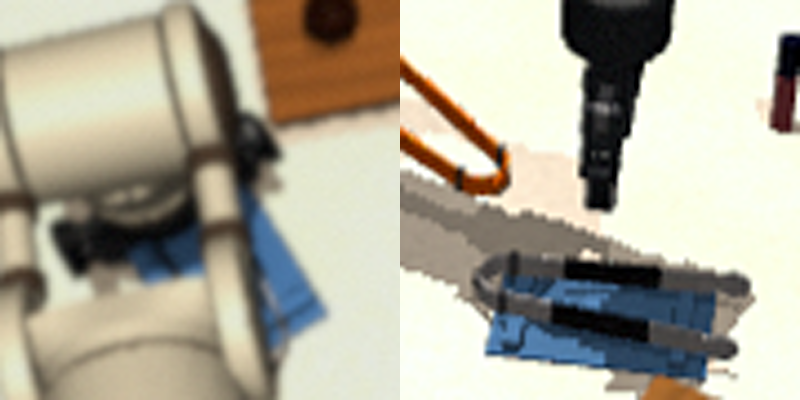

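The gripper stands over the grips (crop right: grips at about (612,272) and (600,323), fingers above at (600,190)), with the jaws across the tongs. I'll go down.

Call:
move_arm(
  steps=[
    [0,0,-0.03,0,0,0],
    [0,0,-0.03,0,0,0],
    [0,0,-0.03,0,0,0],
    [0,0,-0.02,0,0,0],
    [0,0,-0.015,0,0,0],
    [0,0,-0.008,0,0,0],
    [0,0,0,0,0,0],
  ],
)

```text
clock: 2.33
position: [0.4543, 0.224, 0.0083]
tool_rot: [-1.53, -0.419, 0.419]
ft_force: [0.0, -0.2, -0.1]
width: 0.0854
```

Call:
move_arm(
  steps=[
    [0,0,0,0,0,0],
    [0,0,0,0,0,0],
    [0,0,0,0,0,0],
    [0,0,0,0,0,0],
    [0,0,0,0,0,0],
    [0,0,0,0,0,0],
  ],
  grip=0.056,
  force=25,
)

```text
clock: 3.08
position: [0.4556, 0.2241, 0.0098]
tool_rot: [-1.53, -0.42, 0.416]
ft_force: [-2.0, 0.1, 6.7]
width: 0.0562
```

Run:
```python
from h import *
st()
b=snap('scene','scene2')['pixels']
f=lambda i,x,y,w,h:cv2.resize(np.clip(i[y:y+h,x:x+w]*1.5,0,255).astype('uint8'),(600,450),interpolation=cv2.INTER_CUBIC)
cv2.imwrite('pics/crop3.png',f(b,240,135,80,60))
```

```text
t 3.08 pos [0.4556 0.2241 0.0098] y [ 0.002  0.001 -1.   ] z [-0.509  0.861 -0.001] zyaw 120.6 w 0.0562 F [-2.   0.1  6.7] q [ 0.22  0.29  1.94  0.    0.92 -1.89]
```

View pics/crop3.png

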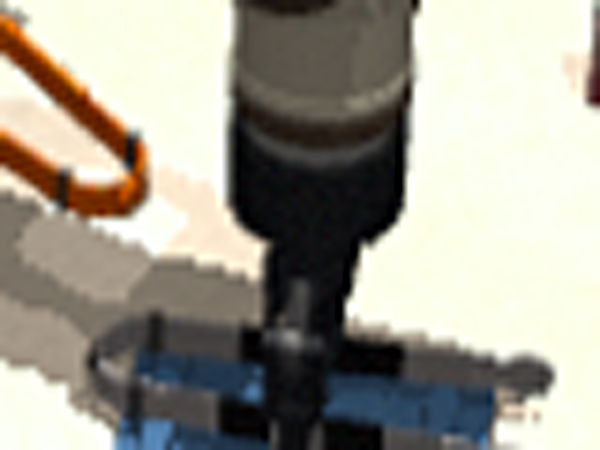

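The fingers sit mid-grip at 56 mm opening, inside the black sections. Lift.

Call:
move_arm(
  steps=[
    [0,0,0.005,0,0,0],
    [0,0,0.01,0,0,0],
    [0,0,0.02,0,0,0],
    [0,0,0.03,0,0,0],
    [0,0,0.03,0,0,0],
    [0,0,0.025,0,0,0],
    [0,0,0,0,0,0],
    [0,0,0,0,0,0],
  ],
)

```text
clock: 4.12
position: [0.4537, 0.2235, 0.1274]
tool_rot: [-1.53, -0.417, 0.42]
ft_force: [-0.1, 0.1, -0.7]
width: 0.056
```

Run:
```python
from h import *
st()
b=snap('scene','scene3')['pixels'];a=snap('top','top3')['pixels']
f=lambda i,x,y,w,h:cv2.resize(np.clip(i[y:y+h,x:x+w]*1.5,0,255).astype('uint8'),(400,400),interpolation=cv2.INTER_CUBIC)
cv2.imwrite('pics/crop4.png',np.hstack([f(a,150,140,100,100),f(b,240,110,100,100)]))
```

```text
t 4.12 pos [0.4537 0.2235 0.1274] y [-0.001 -0.    -1.   ] z [-0.509  0.861  0.   ] zyaw 120.6 w 0.056 F [-0.1  0.1 -0.7] q [ 0.22  0.09  1.89 -0.    1.16 -1.89]
```

View pics/crop4.png

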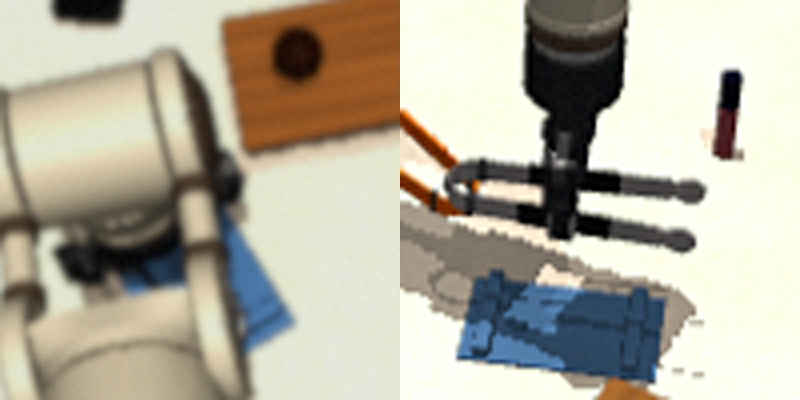

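Run:
```python
from h import *
c=dict(np.load('pics/scene3.npz'))
for q in((312.5,157.75),(310,170.25)): print(np.round(at(c,*q,.146),3))
g=np.array([.4537,.2235,.146]);x=np.array([.861,.509,0]);y=np.array([-.509,.861,0])
for s in(.029,-.029): print(g+.091*x+s*y, proj(c,g+.091*x+s*y))
```

```text
[0.523 0.294 0.146]
[0.553 0.24  0.146]
[0.51729  0.294788 0.146   ] [311.0681312  156.82341871]
[0.546812 0.24485  0.146   ] [309.31894157 168.72676022]
```

Call:
move_arm(
  steps=[
    [0.007,-0.02,0,0,0,-2],
    [0.012,-0.037,0,0,0,-3.5],
    [0.012,-0.037,0,0,0,-3.5],
    [0.012,-0.037,0,0,0,-3.5],
    [0.012,-0.037,0,0,0,-3.5],
    [0.012,-0.037,0,0,0,-3.5],
    [0.006,-0.0145,0,0,0,-1.1],
    [0,0,0,0,0,0],
  ],
)

```text
clock: 5.22
position: [0.5271, 0.004, 0.1275]
tool_rot: [-1.566, -0.135, 0.137]
ft_force: [0.4, -0.4, -1.5]
width: 0.0562
```

Call:
move_arm(
  steps=[
    [0,0,-0.02,0,0,0],
    [0,0,-0.01,0,0,0],
    [0,0,0,0,0,0],
  ],
)

```text
clock: 5.6
position: [0.5262, 0.0054, 0.0972]
tool_rot: [-1.565, -0.136, 0.14]
ft_force: [-0.4, 1.2, -1.5]
width: 0.0566
```

Run:
```python
from h import *
st()
b=snap('scene','scene4')['pixels'];a=snap('top','top4')['pixels']
f=lambda i,x,y,w,h:cv2.resize(np.clip(i[y:y+h,x:x+w]*1.6,0,255).astype('uint8'),(400,400),interpolation=cv2.INTER_CUBIC)
cv2.imwrite('pics/crop5.png',np.hstack([f(a,220,110,80,80),f(b,240,190,80,80)]))
```

```text
t 5.6 pos [0.5262 0.0054 0.0972] y [-0.003  0.001 -1.   ] z [-0.175  0.985  0.001] zyaw 100.1 w 0.0566 F [-0.4  1.2 -1.5] q [-0.22  0.18  1.85  0.    1.11 -1.97]
```

View pics/crop5.png

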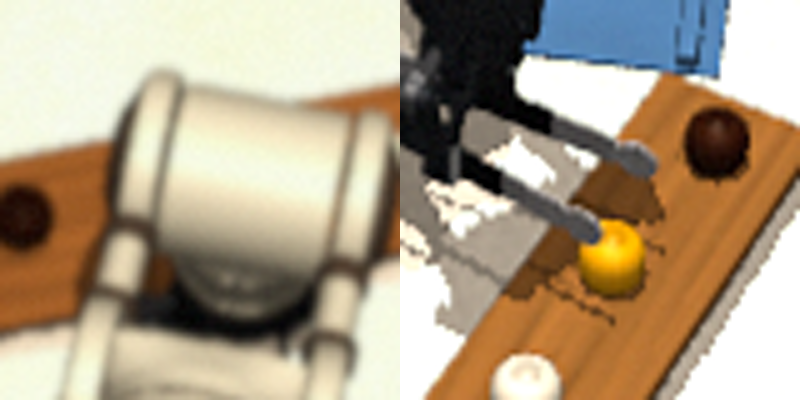

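Run:
```python
from h import *
c=dict(np.load('pics/scene4.npz'))
P=[at(c,*q,.115) for q in((287,221.6),(277,235))]
print(np.round(P,3),np.round(np.mean(P,0),3),np.linalg.norm(P[0]-P[1]))
g=np.array([.5262,.0054,.115]);x=np.array([.985,.175,0]);y=np.array([-.175,.985,0])
for s in(.029,-.029): print(g+.092*x+s*y, proj(c,g+.092*x+s*y))
hsv=cv2.cvtColor(c['pixels'],cv2.COLOR_BGR2HSV);yy,xx=np.mgrid[:384,:512]
m=(hsv[...,1]>190)&(hsv[...,0]>17)&(hsv[...,0]<32)&(abs(xx-282)<12)&(abs(yy-242)<12)
u,v=xx[m],yy[m];print('bun box',u.min(),u.max(),v.min(),v.max())
# model silhouette of bun as cylinder-ish ellipsoid
from itertools import product
for X,Y in((.620,.020),(.624,.020),(.616,.02),(.62,.024)):
    q=np.array([proj(c,[X+r*np.cos(a),Y+r*np.sin(a),.04+z]) for a in np.linspace(0,6.28,60) for z,r in((0,.017),(5e-3,.019),(.014,.02),(.022,.02),(.032,.015),(.038,.005))])
    print(X,Y,q.min(0),q.max(0))
```

```text
[[ 0.614  0.048  0.115]
 [ 0.624 -0.01   0.115]] [0.619 0.019 0.115] 0.05885742674156653
[0.611745 0.050065 0.115   ] [286.68927778 220.83456748]
[ 0.621895 -0.007065  0.115   ] [276.95576466 234.0503359 ]
bun box 275 288 234 248
0.62 0.02 [274.71436833 234.25040139] [288.6242406  249.88329604]
0.624 0.02 [275.78724696 234.93016203] [289.7196196  250.58340559]
0.616 0.02 [273.64421151 233.57236725] [287.53165272 249.18496582]
0.62 0.024 [275.57862228 233.4593894 ] [289.47097167 249.06787713]
```

The pad tips are centred over the golden bun: measured middle (0.619, 0.019), bun (0.620, 0.020). I'll go down and squeeze gently.

Call:
move_arm(
  steps=[
    [0,0,-0.012,0,0,0],
    [0,0,-0.015,0,0,0],
    [0,0,-0.015,0,0,0],
    [0,0,-0.01,0,0,0],
    [0,0,-0.005,0,0,0],
    [0,0,0,0,0,0],
    [0,0,0,0,0,0],
  ],
)

```text
clock: 6.58
position: [0.5279, 0.0041, 0.0418]
tool_rot: [-1.567, -0.138, 0.136]
ft_force: [1.0, 0.3, -1.4]
width: 0.0562
```

Run:
```python
from h import *
st()
b=snap('scene','scene5')['pixels']
f=lambda i,x,y,w,h:cv2.resize(np.clip(i[y:y+h,x:x+w]*1.6,0,255).astype('uint8'),(480,480),interpolation=cv2.INTER_CUBIC)
cv2.imwrite('pics/crop6.png',f(b,240,195,80,80))
```

```text
t 6.58 pos [0.5279 0.0041 0.0418] y [ 0.001 -0.    -1.   ] z [-0.174  0.985 -0.   ] zyaw 100.0 w 0.0562 F [ 1.   0.3 -1.4] q [-0.22  0.27  1.87  0.    1.   -1.97]
```

View pics/crop6.png

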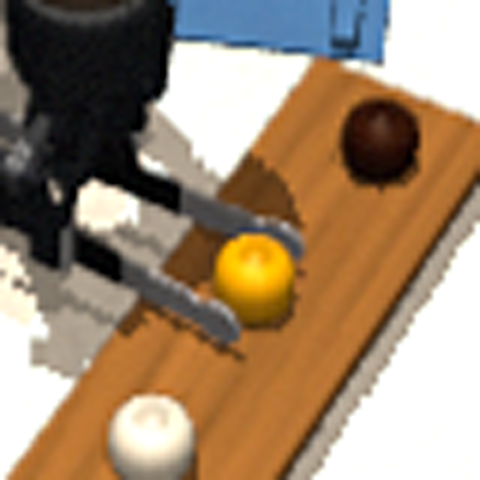

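The bun (256,278) sits midway between the pads (285,235) and (225,325). I'll close in stages.

Call:
move_arm(
  steps=[
    [0,0,0,0,0,0],
    [0,0,0,0,0,0],
    [0,0,0,0,0,0],
  ],
  grip=0.051,
  force=28,
)

```text
clock: 7.0
position: [0.5274, 0.0042, 0.0414]
tool_rot: [-1.567, -0.137, 0.137]
ft_force: [0.2, -0.5, -1.0]
width: 0.0511
```

Call:
move_arm(
  steps=[
    [0,0,0,0,0,0],
    [0,0,0,0,0,0],
    [0,0,0,0,0,0],
  ],
  grip=0.048,
)

```text
clock: 7.38
position: [0.5274, 0.0043, 0.0413]
tool_rot: [-1.566, -0.137, 0.137]
ft_force: [-0.0, 0.1, -1.3]
width: 0.0482
```

Call:
move_arm(
  steps=[
    [0,0,0,0,0,0],
    [0,0,0,0,0,0],
    [0,0,0,0,0,0],
    [0,0,0,0,0,0],
  ],
  grip=0.044,
)

```text
clock: 7.88
position: [0.5275, 0.0041, 0.0414]
tool_rot: [-1.567, -0.137, 0.137]
ft_force: [-0.6, -0.7, -0.7]
width: 0.0471
```

Call:
move_arm(
  steps=[
    [0,0,0.005,0,0,0],
    [0,0,0.01,0,0,0],
    [0,0,0.015,0,0,0],
    [0,0,0.02,0,0,0],
    [0,0,0.01,0,0,0],
    [0,0,0,0,0,0],
    [0,0,0,0,0,0],
    [0,0,0,0,0,0],
  ],
)

```text
clock: 8.88
position: [0.5267, 0.0043, 0.1005]
tool_rot: [-1.566, -0.136, 0.138]
ft_force: [-0.4, 0.5, -2.1]
width: 0.047
```

Run:
```python
from h import *
st()
b=snap('scene','scene6')['pixels']
f=lambda i,x,y,w,h:cv2.resize(np.clip(i[y:y+h,x:x+w]*1.6,0,255).astype('uint8'),(480,480),interpolation=cv2.INTER_CUBIC)
cv2.imwrite('pics/crop7.png',f(b,240,185,80,80))
```

```text
t 8.88 pos [0.5267 0.0043 0.1005] y [-0.002  0.    -1.   ] z [-0.174  0.985  0.001] zyaw 100.0 w 0.047 F [-0.4  0.5 -2.1] q [-0.22  0.18  1.85  0.    1.12 -1.97]
```

View pics/crop7.png

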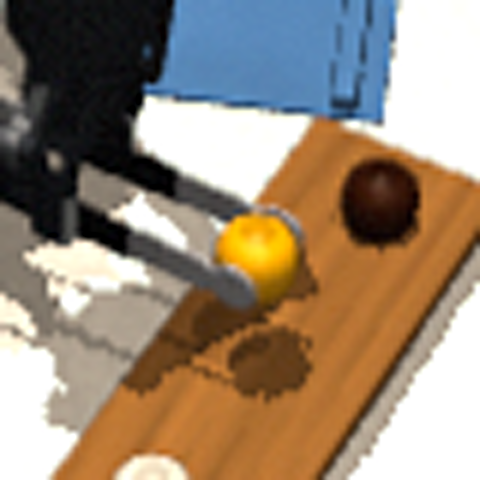

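The bun is off the board between both pads (crop centre (258,255), its shadow on the board). I'll raise it, then go to the ring.

Call:
move_arm(
  steps=[
    [0,0,0.015,0,0,0],
    [0,0,0.03,0,0,0],
    [0,0,0.035,0,0,0],
    [0,0,0.027,0,0,0],
    [0,-0.01,0.015,0,0,0],
    [-0.003,-0.02,0,0,0,-2],
    [-0.004,-0.025,0,0,0,-4],
    [-0.004,-0.025,0,0,0,-5],
  ],
)

```text
clock: 9.93
position: [0.5158, -0.077, 0.2231]
tool_rot: [-1.571, 0.017, -0.015]
ft_force: [1.4, -1.6, -1.0]
width: 0.0467
```

Call:
move_arm(
  steps=[
    [-0.004,-0.025,0,0,0,-6],
    [-0.004,-0.025,0,0,0,-6],
    [-0.004,-0.025,0,0,0,-6],
    [-0.004,-0.025,0,0,0,-6],
    [-0.004,-0.025,0,0,0,-6],
    [-0.004,-0.025,0,0,0,-5],
    [-0.002,-0.02,0,0,0,-3],
    [-0.001,-0.01,0,0,0,-1.4],
  ],
)

```text
clock: 10.92
position: [0.489, -0.2569, 0.2232]
tool_rot: [-1.499, 0.554, -0.553]
ft_force: [0.5, -0.1, -1.2]
width: 0.0473
```

Call:
move_arm(
  steps=[
    [0,0,0,0,0,0],
    [0,0,0,0,0,0],
    [0,0,0,0,0,0],
    [0,0,0,0,0,0],
  ],
)

```text
clock: 11.42
position: [0.4895, -0.2553, 0.2233]
tool_rot: [-1.5, 0.551, -0.551]
ft_force: [-0.9, 0.6, -0.6]
width: 0.0471
```

Run:
```python
from h import *
st()
b=snap('scene','scene7');a=snap('top','top7')
f=lambda i,x,y,w,h:cv2.resize(np.clip(i[y:y+h,x:x+w]*1.6,0,255).astype('uint8'),(400,400),interpolation=cv2.INTER_CUBIC)
cv2.imwrite('pics/crop8.png',np.hstack([f(a['pixels'],340,70,130,130),f(b['pixels'],100,190,140,140)]))
yy,xx=np.mgrid[:384,:512]
for c in(a,b):
    h=cv2.cvtColor(c['pixels'],cv2.COLOR_BGR2HSV);m=(h[...,1]>190)&(h[...,0]>19)&(h[...,0]<32)&(h[...,2]>60)
    n,l,s,ce=cv2.connectedComponentsWithStats(m.astype('uint8'))
    k=[i for i in range(1,n) if s[i,4]>25]; print([(np.round(ce[i],1),s[i,4],np.round(at(c,*ce[i],.243),3)) for i in k])
```

```text
t 11.43 pos [ 0.4895 -0.2553  0.2233] y [ 0.  0. -1.] z [0.648 0.762 0.   ] zyaw 49.6 w 0.0471 F [-0.9  0.6 -0.6] q [-0.7   0.11  1.67  0.    1.36 -1.57]
[]
[(array([174.6, 261.7]), np.int32(189), array([ 0.561, -0.318,  0.243]))]
```

View pics/crop8.png

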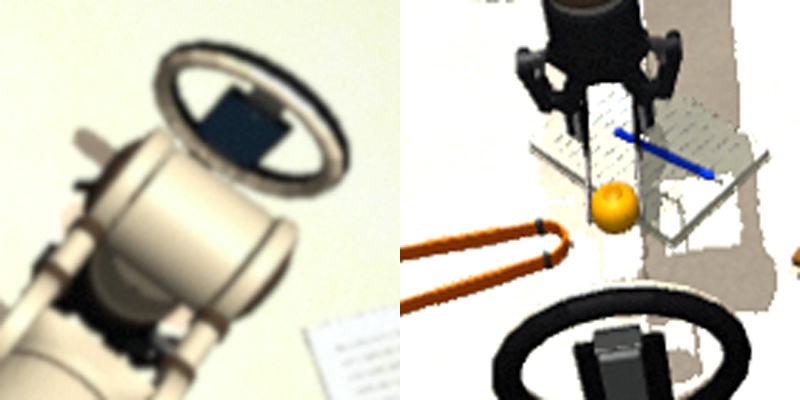

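The bun is upright between the tips (crop right (615,207)), centred ahead of the ring at (0.561, -0.318), which matches the target. I'll hand in.

Run:
```python
from h import *
close_job(); st()
```

```text
the job is handed in; nothing more can be done
the job is handed in; nothing more can be done
```

The golden bun is held in the tongs in front of the ring light, and I handed the job in at about 11.4 s. The interface reports no verdict, so the result rests on my own last checks.

- **Tongs:** I gripped them by the black grips at 56 mm opening and lifted them off the rest.
- **Bun:** I lowered the tips around it and squeezed in stages with 28 N at the grips. The fingers stopped at 47 mm, which I estimate puts about 10 N on the bun, well under the 30 N limit.
- **Final pose:** The last scene picture puts the bun upright at about (0.561, -0.318), at an assumed height of 0.24 m, level with the ring's middle. That is about 150 mm ahead of the ring and centred sideways, with the tongs along the ring's axis (yaw about -40°).
- **Last readings:** The opening held steady at 47 mm and the wrist force was about 1 N.

Two checks are missing. The top camera could not see the bun at the end because the arm hid it, so the final position comes from one camera plus the arm's own reading. A state reading after hand-in was refused.

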